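Clamp the springform cake tin

ROBOT

A 6-joint arm with a two-finger parallel gripper is mounted at the origin on a cart in front of the work surface, level with it; the furniture and walls round the work are solid. World frame = base frame: x ahead of the robot, y to its left, z up, the work surface at z = 0. Lengths are in m, angles in degrees, forces in N, time in s.
With the tool pointing down it reaches from about 0.425 to 1.125 m from the base axis. Payload 14.9 kg.
Tool frame: the origin (TCP) lies between the finger pads; the fingertips stand 14 mm ahead of it and the grasp point (between the pads) lies 5 mm behind it (arm.nose_length is the distance from the TCP to the fingertips, in m); z points along the fingers, y is the line along which they close (so a half turn about z gives the same grasp; the last joint's range is limited). The gripper opens to 91 mm and grips with 3 to 60 N. Pads are 32 mm wide; open, the fingers measure 118 mm over their backs; the gripper's body (76 mm by 178 mm) begins 60 mm behind the grasp point.
Start: joints at [-78.398, 21.709, 99.362, -0, 58.929, -1.908], TCP at [0.164, -0.681, 0.228] pointing down, gripper open.
Joint ranges: [-158.91, 158.91], [-42.39, 125.64], [0.06, 152.35], [-60.88, 240.88], [17.5, 164.5], [-176.32, 176.32]. Speed limits (degrees/s): [108.29, 108.29, 136.94, 180, 180, 180].

INTERFACE

Orientations are given as [roll, pitch, yaw] about the fixed x, y, z axes, in that order (R = Rz(yaw) Ry(pitch) Rx(roll)).
In Python, from cell import arm gives the robot as it stands.
- The arm moves only by the tool drive_tool, never from a script. Its argument "rows" is text: rows parted by semicolons, each of 7 numbers parted by spaces: the turn, a rotation vector about the world's x, y, z in degrees, then the shift along the world's x, y, z in m, then the finger opening in m, from 0 to 0.0912. In form: ax ay az dx dy dz hand; .... A call has 1 to 8 rows; each row shifts and turns the commanded pose from where the row before left it; what a row does not reach is not made up. A row lasts 1/10 s, in which the tool goes at most 50 mm and 8.59 degrees, less where a joint would pass 70% of its speed; a pose out of reach is approached as far as the arm can. A call is refused whole if a number of a shift passes 0.05 or a number of a turn 8.59, either way. A call with a gripper value outside its range is refused whole. The fingers move at their own pace and stop on an object; "force" is the grip in N (left out, the last holds). Time passes only in rows, so rows that do not move let the fingers close. It gives the time, the measured TCP pose, the force, the opening and the grip force at its end, in the units of the state.
- arm.read_state(): the state, without advancing time (a new reading comes with each control period).
- arm.capture(name): name is "side" or "top" or "wrist"; returns (picture, depth): 384x512x3 uint8, blue, green, red; 384x512 float32, m along the optical axis (not along the pixel's ray), 0 where there is no reading.
- arm.camera_params(name): a dict with "mtx" (3x3 intrinsics, pixels), "dist" ([k1, k2, p1, p2, k3] as OpenCV has them; the pictures are not rectified), "R" (3x3) and "t" (3): a world point X has camera coordinates R X + t. Camera axes: x right, y down, z forward; pixel columns grow to the right and rows downward; lengths in m; the calibration is good to about 2 mm. A picture is of the moment at which its call begins: read the wrist's pose just before it. camera_params takes no time and is no camera call; for the wrist camera it gives the pose at the moment of the call.
- arm.sign_off(): hands the job in; it is judged then, once.
The state is a dict: "time_s": time; "joints": joint angles; "qvel": joint speeds; "joint_efforts": joint torques, N m; "tool_pos": TCP position; "tool_rot": TCP orientation; "force": force on the tool from outside, world axes, zero at the start; "moment": the same for the moment, N m; "finger_gap": finger opening in m; "gripper_force": force on a finger pad.
Only numpy, scipy, OpenCV 4.12 (cv2) and the standard library are available. Lean on these libraries where they do the work, as an engineer would, in place of code of your own. Each camera call takes 0.05 s, during which the arm holds its last target. There are 200 camera calls.

TASK

Get the springform cake tin ready for the batter. The buckle-side edge of its base plate has ridden up: first press that edge down with the fingertips until the base lies flat and fully home in the foot of the ring, then push the buckle lever on the outside of the ring right round, past its dead point, until it snaps shut along the wall and stays locked by itself, drawing the ring tight. Only press and push: pick nothing up, do not pry the base any higher, and leave the things standing around where they are.

Things in the scene. Friction and masses are not known exactly. Their poses are not given: they have to be found in the camera images.
- tin: Round springform cake tin of bright steel, 166 mm outside (rolled rim 174), 160 inside, rim 55 mm above the work surface, fixed on a round grey silicone mat (210 mm, 3 mm thick). Origin: tin's centre, on the work surface; its -x axis points out through the buckle, z up. The ring is split at the buckle: the half at -y is fixed, the half at +y stands 5 mm open until the buckle draws it in.
- base (a joint): Tilt (rad) of the base plate, a dark steel disc (155 mm, 2.5 mm thick) inside the ring. 0 = flat and home, its top 8 mm above the work surface. It starts at 0.07 to 0.12, tilted about its far (+x) edge, so that its buckle-side (-x) edge is 11 to 18 mm too high. It is tight in the ring and stays where it is left; 3 to 5 N downwards near the raised edge moves it.
- base_edge (a point): Spot on top of the base plate to press: 50 mm from the tin's centre towards the buckle, 26 mm inside the wall. It is 8 mm above the work surface when the base is flat.
- lever (a joint): Angle (rad) of the buckle lever about its upright pivot: 0 = open, straight out from the ring; grows counter-clockwise seen from above; dead point 1.86; 2.10 = shut along the wall. Starts at 0 to 0.55 and rests there. From about 0.6 the wire loop is tight and resists with about 4 to 6 N near the lever's end: let go before the dead point it springs back, past it it snaps to 2.10 and stays.
- lever_pivot (a point): Axis of the lever's pivot pin, 33 mm above the work surface (mid-height of the lever), at x = -92.5, y = -8 mm in the tin's frame; it does not move. A wire loop runs from the lever to a hook on the tin's +y half. (Mind the dark pendant lamp, 110 mm wide, that hangs down to 0.55 m above the surface at about x = 0.58, y = -0.15 m: swing the arm past it on the robot's side.)
- lever_end (a point): Outer face of the lever's free end, 60 mm from the pivot. The lever is a curved steel strip, 24 to 42 mm above the work surface, 3 mm thick. In the tin's frame the line from pivot to this point has the angle (joint - 3.25) rad from +x. Push on the strip's outer, convex side (clockwise side seen from above: towards +y when open, away from the wall when shut), which bows out 6 mm from that line.
- band (a joint): Closing angle (rad) of the ring's moving half: 0 = sprung open, about 0.03 = drawn tight by the locked lever. It follows the lever.
- timer: Kitchen timer, 63 mm round, 45 mm high, origin under its centre; loose, beside the tin. Leave it alone.
- spice_jar: Spice jar, 45 mm round, 106 mm high, origin under its centre; loose, beside the tin. Leave it alone.
- lemon: Lemon, 78x55x56 mm, origin under its centre; loose, beside the tin. Leave it alone.
- teaspoon: Teaspoon, 130 mm long, 11 mm high, origin under its centre; loose, lying to the right in front of the tin. Leave it alone.
- mug: Grey mug, 84 mm round, 91 mm high, with handle, origin under its centre; loose, at the left. Leave it alone.

How it is judged (in metres and radians):
On the way, in this order (a step that is already met when the one before it is completed fails the run):
1. the base plate is pressed flat and home while the buckle is still open (value of joint base below 0.012 rad and value of joint lever below 1.8 rad), for 0.2 s.
2. the lever has gone past its dead point and snapped shut (value of joint lever above 2.04 rad and value of joint base below 0.012 rad), for 0.2 s.
At the end, for the whole second after the job is handed in: The lever is shut against the wall (joint above 2.04 of 2.10 rad) and stays there at rest by itself, the ring is drawn tight (band above 0.026 rad), and the base plate still lies flat (below 0.012 rad, under 2 mm at its edge) (all of step 2 and value of joint band above 0.026 rad and velocity of joint lever between -0.05 and 0.05 rad/s); the robot touches nothing.
It fails at once if the buckle is forced past its dead point while the base is still raised (value of joint lever above 1.86 rad and value of joint base above 0.02 rad).
It fails at once if the base plate is pried or lifted up (value of joint base above 0.16 rad).
It fails at once if a thing standing around is moved by more than 30 mm or lifted (distance of any of timer, spice_jar, lemon, teaspoon, mug from where it was at the start of the episode above 0.03 m).
It also fails if it takes over 51 s, if anything falls off the work surface, if the arm or the gripper's body presses on something with over 40 N, if the wrist force passes 120 N, or if a joint passes its speed limit or range.

## Working session

There is one attempt and no reset: what is moved stays moved. The work goes in short steps, Python scripts to look and compute and a tool call to move; the robot and the scene stay as the last step left them, time stands still between calls to the robot, and variables do not carry over. Pictures are saved under pics/ and viewed, at most 10 in all, crops included, and the job is handed in when it is done.

Besides the shell and the picture viewer there is one more tool, called after "Request:" as name(argument=value, ...) on one line, values as JSON. drive_tool: Moves the arm, as the interface text tells. Its arguments: {"type":"object","properties":{"rows":{"type":"string"},"force":{"type":"number"}},"required":["rows"]}

```bash
mkdir -p pics
python3 - <<'E'
from cell import arm
import cv2,numpy as np
s=arm.read_state();print({k:np.round(v,3).tolist() for k,v in s.items()},arm.nose_length)
for n in("top","side"):
    i,d=arm.capture(n);cv2.imwrite(f"pics/{n}0.png",i);np.save(f"{n}0.npy",d)
    p=arm.camera_params(n);print(n,{k:np.round(v,4).tolist() for k,v in p.items()})
E
```

```text
{'time_s': 0.0, 'joints': [-78.398, 21.739, 99.396, -0.0, 58.929, -1.908], 'qvel': [-0.007, 0.081, 0.03, -0.086, -0.027, -0.003], 'joint_efforts': [-0.002, -76.374, -43.437, 0.065, 0.042, -0.0], 'tool_pos': [0.163, -0.68, 0.227], 'tool_rot': [-179.936, -0.002, 13.51], 'force': [-0.265, -0.158, -0.618], 'moment': [0.031, -0.043, -0.043], 'gripper_force': 0.0, 'finger_gap': 0.091} 0.014
top {'mtx': [[381.4561, 0.0, 262.9885], [0.0, 381.4561, 191.3192], [0.0, 0.0, 1.0]], 'dist': [0.0259, 0.0, 0.0, 0.0, 0.0], 'R': [[0.0203, -0.9996, -0.0215], [-0.9964, -0.0184, -0.0827], [0.0823, 0.0231, -0.9963]], 't': [0.1747, 0.6141, 0.9224]}
side {'mtx': [[391.4442, 0.0, 256.1631], [0.0, 391.4442, 187.5153], [0.0, 0.0, 1.0]], 'dist': [-0.1225, 0.0, 0.0, 0.0, 0.0], 'R': [[0.9701, -0.2427, -0.0088], [-0.1683, -0.6455, -0.745], [0.1751, 0.7242, -0.667]], 't': [-0.5469, 0.2402, 1.0206]}
```

View pics/top0.png

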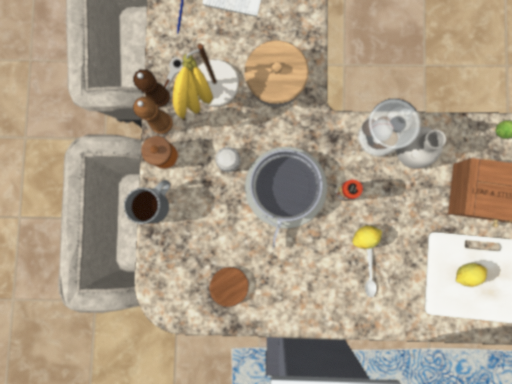

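View pics/side0.png

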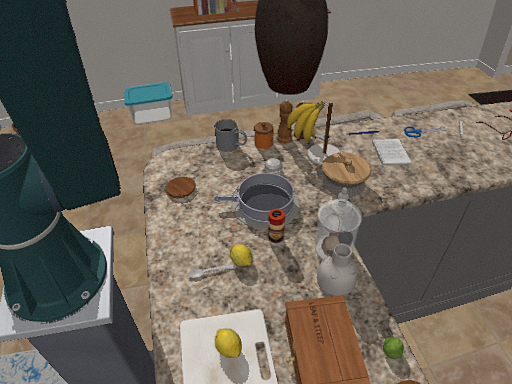

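The top view shows the tin at about (287,185) with its lever pointing towards the robot at about (280,235). The spice jar is at (352,188), the lemon at (367,237), the spoon at (371,275), the timer (probably the white one) at (228,160) and the mug at (147,205).

```bash
cat > h.py <<'E'
import cv2,numpy as np
from cell import arm
def cloud(n,d,p=None):
    p=p or arm.camera_params(n);h,w=d.shape
    uv=np.stack(np.meshgrid(np.arange(w),np.arange(h)),-1).reshape(-1,1,2).astype(np.float64)
    r=cv2.undistortPoints(uv,p["mtx"],np.array(p["dist"])).reshape(h,w,2)
    c=np.dstack([r,np.ones((h,w))])*d[...,None]
    return (c-np.array(p["t"]))@np.array(p["R"])
def proj(n,X,p=None):
    p=p or arm.camera_params(n)
    return cv2.projectPoints(np.array(X,float).reshape(-1,1,3),cv2.Rodrigues(np.array(p["R"]))[0],np.array(p["t"]),p["mtx"],np.array(p["dist"]))[0].reshape(-1,2)
def circ(P):
    A=np.c_[2*P,np.ones(len(P))];s=np.linalg.lstsq(A,(P**2).sum(1),rcond=None)[0]
    return s[:2],np.sqrt(s[2]+s[:2]@s[:2])
E
python3 - <<'E'
from h import *
d=np.load("top0.npy");i=cv2.imread("pics/top0.png");P=cloud("top",d)
print("cam",-np.array(arm.camera_params("top")["R"]).T@arm.camera_params("top")["t"])
for u,v in[(287,185),(280,235),(275,250),(352,188),(367,237),(371,285),(228,160),(147,205),(300,260)]:print(u,v,P[v,u].round(3))
m=np.zeros(d.shape,bool);m[140:230,235:340]=1
z=P[...,2];r=m&(z>.047)&(z<.065);Q=P[r][:,:2]
for _ in range(5):
    c,R=circ(Q);e=abs(np.hypot(*(Q-c).T)-R);Q=Q[e<max(.006,1.5*e.mean())]
print("rim",c,R,len(Q))
l=np.zeros(d.shape,bool);l[215:262,262:305]=1
rr=np.hypot(*(P[...,:2]-c).transpose(2,0,1))
k=l&(z>.015)&(rr>.09)
for v,u in np.argwhere(k):print(u,v,P[v,u].round(3),i[v,u],end=' | ')
print()
b=m&(rr<.07);A=np.c_[P[b][:,:2]-c,np.ones(b.sum())];print("base plane",np.linalg.lstsq(A,z[b],rcond=None)[0],z[b].min(),z[b].max())
cv2.imwrite("pics/topc.png",cv2.resize(i[140:270,220:350],None,fx=4.6,fy=4.6,interpolation=2))
E
```

```text
cam [0.53242787 0.1646411  0.97353968]
287 185 [0.629 0.127 0.013]
280 235 [ 0.502  0.142 -0.004]
275 250 [ 0.465  0.154 -0.001]
352 188 [ 0.615 -0.017  0.108]
367 237 [ 0.504 -0.063  0.054]
371 285 [ 0.385 -0.085  0.004]
228 160 [0.685 0.274 0.046]
147 205 [0.57  0.468 0.049]
300 260 [0.441 0.091 0.   ]
rim [0.62529138 0.13153039] 0.08543308721545172 523
262 216 [0.549 0.187 0.046] [180 184 182] | 263 216 [0.549 0.185 0.048] [180 184 182] | 263 217 [0.547 0.185 0.044] [180 186 184] | 264 217 [0.547 0.182 0.047] [177 181 179] | 265 217 [0.547 0.18  0.041] [173 175 172] | 264 218 [0.544 0.183 0.04 ] [178 184 182] | 265 218 [0.544 0.18  0.045] [178 180 178] | 266 219 [0.542 0.177 0.049] [178 183 181] | 267 219 [0.542 0.175 0.049] [177 180 179] | 294 219 [0.532 0.165 0.974] [169 164 163] | 267 220 [0.539 0.175 0.049] [179 185 183] | 268 220 [0.539 0.173 0.048] [178 182 181] | 269 221 [0.537 0.17  0.046] [181 184 182] | 276 221 [0.532 0.165 0.974] [184 191 189] | 270 222 [0.535 0.168 0.044] [181 185 184] | 271 222 [0.535 0.165 0.045] [179 182 181] | 277 222 [0.535 0.151 0.046] [198 198 1
[... 3049 characters left out ...]
 [0.482 0.159 0.04 ] [155 160 165] | 274 244 [0.482 0.157 0.04 ] [168 173 177] | 272 245 [0.479 0.162 0.041] [152 164 173] | 273 245 [0.48  0.159 0.044] [147 153 158] | 274 245 [0.48  0.157 0.043] [156 165 169] | 272 246 [0.477 0.162 0.041] [158 171 179] | 273 246 [0.477 0.159 0.043] [148 155 161] | 274 246 [0.477 0.157 0.043] [149 160 168] | 268 247 [0.532 0.165 0.974] [171 194 206] | 272 247 [0.475 0.162 0.043] [170 183 192] | 272 248 [0.472 0.162 0.04 ] [177 193 202] | 283 251 [0.532 0.165 0.974] [190 214 223] | 278 257 [0.532 0.165 0.974] [153 179 199] | 301 261 [0.532 0.165 0.974] [163 192 213] | 
base plane [-0.07211188  0.01981359  0.01366043] 0.004787207982655036 0.023399937282270515
```

View pics/topc.png

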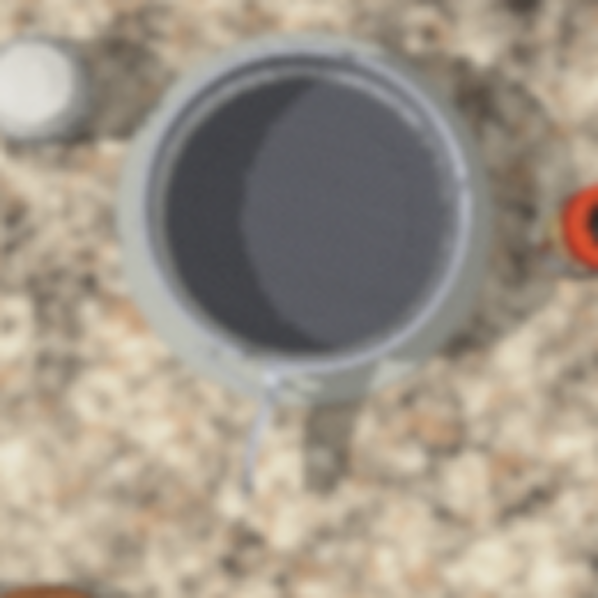

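Run:
```python
import numpy as np
a=np.radians(np.linspace(-76.6,14,20));W=.46*np.c_[np.cos(a),np.sin(a)]
p=np.array([.107,-.447])
for i in range(1,20):
    d=np.round(W[i]-p,3);p=p+d;print(f"0 0 0 {d[0]} {d[1]} 0 0;",end=' ' if i%8 else '\n')
print(p)
```

```text
0 0 0 0.036 0.01 0 0; 0 0 0 0.036 0.013 0 0; 0 0 0 0.035 0.017 0 0; 0 0 0 0.033 0.019 0 0; 0 0 0 0.031 0.022 0 0; 0 0 0 0.03 0.024 0 0; 0 0 0 0.027 0.027 0 0; 0 0 0 0.025 0.029 0 0;
0 0 0 0.023 0.031 0 0; 0 0 0 0.02 0.033 0 0; 0 0 0 0.017 0.034 0 0; 0 0 0 0.014 0.035 0 0; 0 0 0 0.011 0.037 0 0; 0 0 0 0.008 0.037 0 0; 0 0 0 0.005 0.038 0 0; 0 0 0 0.002 0.039 0 0;
0 0 0 -0.001 0.038 0 0; 0 0 0 -0.005 0.038 0 0; 0 0 0 -0.008 0.037 0 0; [0.446 0.111]
```

Request:
drive_tool(rows="0 0 0 -0.011 0.047 0 0; 0 0 0 -0.011 0.047 0 0; 0 0 0 -0.011 0.047 0 0; 0 0 0 -0.011 0.047 0 0; 0 0 0 -0.011 0.045 0 0; 0 0 0 0 0 0 0")

```text
time_s: 0.7
tool_pos: [0.1075, -0.4425, 0.2269]
tool_rot: [-179.8, -0.0, 13.5]
force: [-0.1, -0.6, 0.1]
finger_gap: 0.0463
gripper_force: 0.0
```

Request:
drive_tool(rows="0 0 -1.7 0.036 0.01 0 0; 0 0 -1.7 0.036 0.013 0 0; 0 0 -1.7 0.035 0.017 0 0; 0 0 -1.7 0.033 0.019 0 0; 0 0 -1.7 0.031 0.022 0 0; 0 0 -1.7 0.03 0.024 0 0; 0 0 -1.7 0.027 0.027 0 0; 0 0 -1.7 0.025 0.029 0 0")

```text
time_s: 1.5
tool_pos: [0.3629, -0.2857, 0.228]
tool_rot: [180.0, -0.0, -0.2]
force: [0.6, -0.2, 0.4]
finger_gap: 0.0002
gripper_force: 0.0
```

Request:
drive_tool(rows="0 0 0 0.023 0.031 0 0; 0 0 0 0.02 0.033 0 0; 0 0 0 0.017 0.034 0 0; 0 0 0 0.014 0.035 0 0; 0 0 0 0.011 0.037 0 0; 0 0 0 0.008 0.037 0 0; 0 0 0 0.005 0.038 0 0; 0 0 0 0.002 0.039 0 0")

```text
time_s: 2.3
tool_pos: [0.4621, -0.0011, 0.228]
tool_rot: [180.0, -0.0, -0.1]
force: [0.0, 0.1, 0.1]
finger_gap: 0.0005
gripper_force: 0.0
```

Request:
drive_tool(rows="0 0 0 -0.001 0.038 0 0; 0 0 0 -0.005 0.038 0 0; 0 0 0 -0.008 0.037 0 0; 0 0 0 0 0 0 0")

```text
time_s: 2.7
tool_pos: [0.447, 0.1133, 0.2279]
tool_rot: [-180.0, 0.0, 0.1]
force: [-0.0, -0.6, 0.4]
finger_gap: 0.0007
gripper_force: 0.0
```

Run:
```python
from h import *
p=arm.camera_params("wrist");i,d=arm.capture("wrist");cv2.imwrite("pics/w1.png",i)
P=cloud("wrist",d,p);z=P[...,2];c=np.array([.6253,.1315])
rr=np.hypot(P[...,0]-c[0],P[...,1]-c[1])
r=(d>0)&(abs(rr-.085)<.02)&(z>.049)&(z<.06);Q=P[r][:,:2]
if r.sum()>30:
    for _ in range(5):
        c2,R=circ(Q);e=abs(np.hypot(*(Q-c2).T)-R);Q=Q[e<.005]
    print("rim",c2,R,len(Q))
b=(d>0)&(rr<.07)
if b.sum()>50:
    A=np.c_[P[b][:,:2]-c,np.ones(b.sum())];k=np.linalg.lstsq(A,z[b],rcond=None)[0];print("base",k,np.degrees(np.arctan2(-k[1],-k[0])),b.sum())
l=(d>0)&(rr>.1)&(rr<.17)&(z>.02)&(z<.06)&(P[...,0]<.535)&(P[...,0]>.45)
L=P[l];print(len(L));
for x in np.arange(.46,.535,.006):
    q=L[abs(L[:,0]-x)<.003]
    if len(q):print(round(x,3),np.percentile(q,[2,50,98],axis=0)[:,1:].round(4).tolist())
```

```text
rim [0.62441304 0.130803  ] 0.08481323498460748 1414
base [-0.07421831  0.01888636  0.01383979] -14.277054845816957 8171
306
0.466 [[0.16, 0.0416], [0.16, 0.0416], [0.16, 0.0416]]
0.472 [[0.1579, 0.0333], [0.1596, 0.0419], [0.1612, 0.0433]]
0.478 [[0.1545, 0.0253], [0.156, 0.0419], [0.1598, 0.0431]]
0.484 [[0.1545, 0.0254], [0.1564, 0.0418], [0.1597, 0.0435]]
0.49 [[0.1537, 0.0247], [0.1555, 0.0418], [0.1595, 0.0444]]
0.496 [[0.153, 0.0252], [0.1552, 0.0423], [0.1579, 0.0437]]
0.502 [[0.1513, 0.025], [0.1537, 0.0422], [0.1565, 0.0441]]
0.508 [[0.1494, 0.0249], [0.1515, 0.0423], [0.155, 0.0447]]
0.514 [[0.1467, 0.0252], [0.1497, 0.0419], [0.1538, 0.0433]]
0.52 [[0.1439, 0.0252], [0.1476, 0.0428], [0.1518, 0.0476]]
0.526 [[0.1426, 0.0207], [0.1528, 0.0432], [0.1589, 0.0483]]
0.532 [[0.1609, 0.047], [0.1609, 0.047], [0.1609, 0.047]]
```

View pics/w1.png

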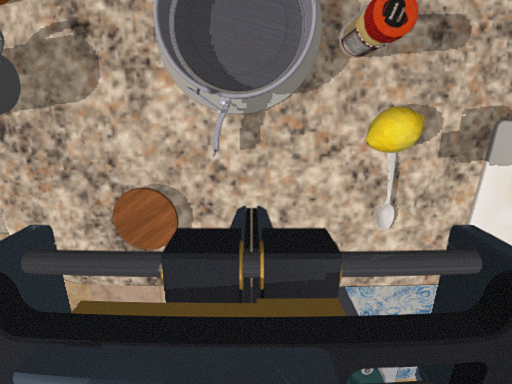

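The wrist view agrees with the top view. The lever runs from (225,100) to (216,152), the tin is at (240,40), and the jar and lemon are on the right. Next I move over the base edge.

Request:
drive_tool(rows="0 0 0 0.043 0.01 0 0; 0 0 0 0.043 0.01 0 0; 0 0 0 0.043 0.011 0 0; 0 0 0 0 0 -0.04 0; 0 0 0 0 0 -0.04 0; 0 0 0 0 0 -0.04 0; 0 0 0 0 0 -0.04 0; 0 0 0 0 0 -0.015 0")

```text
time_s: 3.55
tool_pos: [0.5749, 0.1398, 0.0493]
tool_rot: [179.9, 0.3, -0.1]
force: [-0.0, 0.5, 0.3]
finger_gap: 0.0005
gripper_force: 0.0
```

Request:
drive_tool(rows="0 0 0 0 0 -0.005 0; 0 0 0 0 0 -0.005 0; 0 0 0 0 0 -0.005 0; 0 0 0 0 0 -0.005 0; 0 0 0 0 0 0 0")

```text
time_s: 4.05
tool_pos: [0.5767, 0.1414, 0.0331]
tool_rot: [-180.0, -0.0, -0.1]
force: [-0.2, -0.8, 1.4]
finger_gap: 0.0008
gripper_force: 0.0
```

Request:
drive_tool(rows="0 0 0 0 0 -0.003 0; 0 0 0 0 0 -0.003 0; 0 0 0 0 0 -0.003 0; 0 0 0 0 0 0 0")

```text
time_s: 4.45
tool_pos: [0.5765, 0.1414, 0.0236]
tool_rot: [-180.0, -0.0, -0.1]
force: [0.5, -0.5, -0.1]
finger_gap: 0.0004
gripper_force: 0.0
```

Request:
drive_tool(rows="0 0 0 0 0 -0.002 0; 0 0 0 0 0 0 0")

```text
time_s: 4.65
tool_pos: [0.5767, 0.1414, 0.0222]
tool_rot: [180.0, 0.0, -0.1]
force: [-3.6, 0.2, 8.2]
finger_gap: 0.0006
gripper_force: 4.4
```

Request:
drive_tool(rows="0 0 0 0 0 -0.001 0; 0 0 0 0 0 -0.001 0; 0 0 0 0 0 0 0")

```text
time_s: 4.95
tool_pos: [0.5768, 0.1414, 0.0219]
tool_rot: [180.0, 0.0, -0.1]
force: [-16.3, -2.2, 44.2]
finger_gap: 0.0006
gripper_force: 22.4
```

Request:
drive_tool(rows="0 0 0 0 0 0.02 0; 0 0 0 0 0 0.04 0; 0 0 0 0 0 0.04 0; 0 0 0 0 0 0 0; 0 0 0 -0.036 0.015 0 0; 0 0 0 -0.035 0.015 0 0; 0 0 0 -0.035 0.015 0 0; 0 0 0 0 0 0 0")

```text
time_s: 5.75
tool_pos: [0.4665, 0.1868, 0.1187]
tool_rot: [179.9, 0.2, 0.0]
force: [1.2, 0.5, -0.4]
finger_gap: 0.0002
gripper_force: 0.0
```

Run:
```python
from h import *
c=np.array([.625,.131]);i,d=arm.capture("top");P=cloud("top",d);z=P[...,2]
rr=np.hypot(P[...,0]-c[0],P[...,1]-c[1]);b=(d>0)&(rr<.06)&(z<.04)
A=np.c_[P[b][:,:2]-c,np.ones(b.sum())];k=np.linalg.lstsq(A,z[b],rcond=None)[0];print("base",k,b.sum())
print(arm.read_state()["tool_pos"])
```

```text
base [ 0.00149074 -0.00142889  0.00791239] 1742
[0.46873485 0.1866866  0.1192476 ]
```

Run:
```python
import numpy as np
p=np.array([.470,.1865])
pv=np.array([.534,.148]);n=0
for t in [165]+list(range(172,283,5)):
    a=np.radians(t);u=np.array([np.cos(a),np.sin(a)]);q=pv+.05*u+.004*np.array([u[1],-u[0]])-[.016,-.0135]
    d=np.round(q-p,3);p=p+d;print(t,f"0 0 0 {d[0]} {d[1]} 0 0;",p.round(3))
```

```text
165 0 0 0 0.001 -0.008 0 0; [0.471 0.178]
172 0 0 0 -0.002 -0.006 0 0; [0.469 0.172]
177 0 0 0 -0.001 -0.004 0 0; [0.468 0.168]
182 0 0 0 -0.0 -0.005 0 0; [0.468 0.163]
187 0 0 0 -0.0 -0.004 0 0; [0.468 0.159]
192 0 0 0 0.0 -0.004 0 0; [0.468 0.155]
197 0 0 0 0.001 -0.005 0 0; [0.469 0.15 ]
202 0 0 0 0.001 -0.004 0 0; [0.47  0.146]
207 0 0 0 0.002 -0.004 0 0; [0.472 0.142]
212 0 0 0 0.001 -0.004 0 0; [0.473 0.138]
217 0 0 0 0.003 -0.004 0 0; [0.476 0.134]
222 0 0 0 0.002 -0.003 0 0; [0.478 0.131]
227 0 0 0 0.003 -0.004 0 0; [0.481 0.127]
232 0 0 0 0.003 -0.003 0 0; [0.484 0.124]
237 0 0 0 0.003 -0.003 0 0; [0.487 0.121]
242 0 0 0 0.004 -0.002 0 0; [0.491 0.119]
247 0 0 0 0.004 -0.002 0 0; [0.495 0.117]
252 0 0 0 0.004 -0.002 0 0; [0.499 0.115]
257 0 0 0 0.004 -0.002 0 0; [0.503 0.113]
262 0 0 0 0.004 -0.001 0 0; [0.507 0.112]
267 0 0 0 0.004 -0.001 0 0; [0.511 0.111]
272 0 0 0 0.005 -0.0 0 0; [0.516 0.111]
277 0 0 0 0.004 -0.0 0 0; [0.52  0.111]
282 0 0 0 0.004 0.0 0 0; [0.524 0.111]
```

Request:
drive_tool(rows="0 0 0 0 0 -0.04 0; 0 0 0 0 0 -0.038 0; 0 0 0 0 0 0 0")

```text
time_s: 6.1
tool_pos: [0.4686, 0.1852, 0.038]
tool_rot: [179.9, 0.3, -0.1]
force: [-0.1, 0.5, 1.1]
finger_gap: 0.0005
gripper_force: 0.0
```

Request:
drive_tool(rows="0 0 0 0.001 -0.008 0.002 0; 0 0 0 -0.002 -0.006 0 0; 0 0 0 -0.001 -0.004 0 0; 0 0 0 0 -0.005 0 0; 0 0 0 0 -0.004 0 0; 0 0 0 0 -0.004 0 0; 0 0 0 0.001 -0.005 0 0; 0 0 0 0 0 0 0")

```text
time_s: 6.9
tool_pos: [0.4696, 0.1499, 0.044]
tool_rot: [180.0, 0.0, -0.1]
force: [-0.4, 0.1, 0.8]
finger_gap: 0.0
gripper_force: 0.0
```

Run:
```python
from h import *
i,d=arm.capture("wrist");s=arm.read_state();print(s["tool_pos"],s["force"])
j,e=arm.capture("side");a=cv2.resize(j[150:230,200:310],(400,290));b=cv2.resize(i,(400,300))[:290]
cv2.imwrite("pics/w2.png",np.hstack([b,a]))
```

```text
[0.46960956 0.15008759 0.04393557] [ 0.31979565 -0.1633845  -0.07921769]
```

View pics/w2.png

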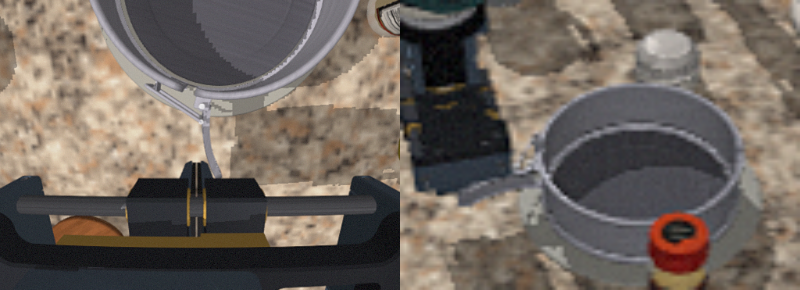

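The left half (wrist view) shows the closed fingers at (195,175), just left of the lever, which runs from (203,115) to (220,180). The right half (side view) shows the fingers behind the lever. The fingers are on the correct side, and the tip can go a little lower and further in.

Request:
drive_tool(rows="0 0 0 0.003 -0.004 -0.002 0; 0 0 0 0.004 -0.004 -0.002 0; 0 0 0 0.002 -0.004 0 0; 0 0 0 0.003 -0.004 0 0; 0 0 0 0.002 -0.003 0 0; 0 0 0 0.003 -0.004 0 0")

```text
time_s: 7.6
tool_pos: [0.4855, 0.1271, 0.0394]
tool_rot: [180.0, 0.2, -0.1]
force: [-5.7, 4.3, 3.6]
finger_gap: 0.0004
gripper_force: 3.5
```

Request:
drive_tool(rows="0 0 0 0.003 -0.003 0 0; 0 0 0 0.003 -0.003 0 0; 0 0 0 0.004 -0.002 0 0; 0 0 0 0 0 0 0")

```text
time_s: 8.0
tool_pos: [0.4963, 0.1189, 0.0395]
tool_rot: [180.0, 0.1, -0.1]
force: [-2.5, -0.3, 1.0]
finger_gap: 0.0006
gripper_force: 1.9
```

Run:
```python
from h import *
i,d=arm.capture("wrist");s=arm.read_state();print(s["tool_pos"],s["force"])
j,e=arm.capture("side");a=cv2.resize(j[150:230,200:310],(400,290));b=cv2.resize(i,(400,300))[:290]
cv2.imwrite("pics/w3.png",np.hstack([b,a]))
```

```text
[0.49611988 0.11901997 0.03951146] [-5.0452705   0.02355859 -0.44458124]
```

View pics/w3.png

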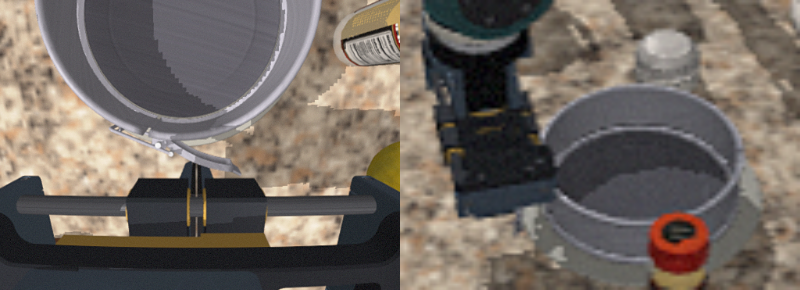

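The left half shows the fingertips at (195,165) pushing on the outer face of the lever, which now runs from (155,145) to (238,172), at about 1.4 to 1.5 rad. I keep pushing, mostly in +x.

Request:
drive_tool(rows="0 0 0 0.003 -0.003 0 0; 0 0 0 0.003 -0.003 0 0; 0 0 0 0.003 -0.002 0 0; 0 0 0 0.003 -0.001 0 0; 0 0 0 0.003 0 0 0; 0 0 0 0 0 0 0")

```text
time_s: 8.7
tool_pos: [0.5124, 0.1104, 0.0401]
tool_rot: [-180.0, -0.1, -0.1]
force: [0.9, 0.1, -0.0]
finger_gap: 0.0002
gripper_force: 0.0
```

Request:
drive_tool(rows="0 0 0 0.002 0 0 0; 0 0 0 0.002 0 0 0; 0 0 0 0 0 0 0")

```text
time_s: 9.0
tool_pos: [0.5159, 0.1104, 0.04]
tool_rot: [-180.0, -0.0, -0.1]
force: [0.7, -0.3, 0.7]
finger_gap: 0.0004
gripper_force: 0.0
```

Contact force is zero, so the lever has probably snapped shut. I back off and look.

Request:
drive_tool(rows="0 0 0 -0.03 0 0 0; 0 0 0 -0.04 0 0 0; 0 0 0 0 0 0.04 0; 0 0 0 0 0 0.04 0; 0 0 0 0 0 0.04 0; 0 0 0 0 0 0.02 0; 0 0 0 0 0 0 0")

```text
time_s: 9.7
tool_pos: [0.4471, 0.1107, 0.1828]
tool_rot: [-179.9, -0.3, -0.1]
force: [-0.1, -0.3, -0.3]
finger_gap: 0.0005
gripper_force: 0.0
```

Run:
```python
from h import *
p=arm.camera_params("wrist");i,d=arm.capture("wrist");s=arm.read_state();print(s["tool_pos"],s["force"],s["time_s"])
P=cloud("wrist",d,p);z=P[...,2];c=np.array([.6248,.131]);rr=np.hypot(P[...,0]-c[0],P[...,1]-c[1])
b=(d>0)&(rr<.06)&(z<.04);A=np.c_[P[b][:,:2]-c,np.ones(b.sum())];print("base",np.linalg.lstsq(A,z[b],rcond=None)[0],b.sum())
l=(d>0)&(z>.022)&(z<.045)&(rr>.085)&(rr<.15)&(P[...,0]<.56)&(P[...,0]>.5);L=P[l]
for y in np.arange(.08,.16,.008):
    q=L[abs(L[:,1]-y)<.004]
    if len(q):print(round(y,3),np.percentile(q[:,0],[2,50,98]).round(4),len(q))
cv2.imwrite("pics/w4.png",i)
t,e=arm.capture("top");T=cloud("top",e)
for n,(u,v) in dict(jar=(352,188),lemon=(367,237),spoon=(371,285),timer=(228,160)).items():print(n,T[v,u].round(3))
```

```text
[0.44616419 0.11051201 0.18096694] [-0.05848079 -0.11960999 -1.09678266] 9.75
base [-0.00194033  0.00014058  0.008108  ] 6750
0.08 [0.5437 0.5444 0.5453] 8
0.088 [0.5421 0.5444 0.5464] 28
0.096 [0.5386 0.5424 0.5463] 52
0.104 [0.5357 0.5394 0.5425] 51
0.112 [0.5339 0.5366 0.5396] 51
0.12 [0.5329 0.5356 0.5386] 49
0.128 [0.5327 0.5351 0.5376] 48
0.136 [0.5302 0.5356 0.5377] 43
0.144 [0.5288 0.532  0.5387] 50
0.152 [0.5307 0.5337 0.5419] 11
jar [ 0.615 -0.017  0.105]
lemon [ 0.504 -0.064  0.052]
spoon [ 0.384 -0.086  0.   ]
timer [0.685 0.274 0.044]
```

View pics/w4.png

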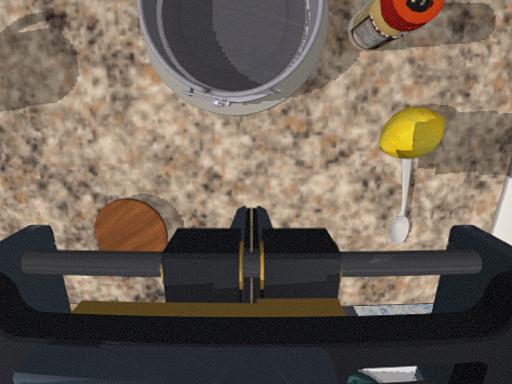

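The lever lies along the wall from (220,103) to about (280,97). Its end measures (0.544, 0.088), against a predicted shut position of (0.543, 0.089). The base is flat and the neighbouring things I re-measured have not moved.

```bash
python3 -c "
from cell import arm
print(arm.sign_off())"
```

```text
the job is handed in; nothing more can be done
None
```

The job is handed in: the base measured flat (about 8 mm high, tilt about 0.002 rad), the lever measured shut along the wall with the arm clear, and the jar, lemon, spoon and timer had not moved. I did not measure the band angle or re-check the mug, and no verdict came back.

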